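# Lock the lamp stand's telescoping leg at its length mark

### The job

Pull the lamp stand's spring-loaded leg out by its blue crossbar until its black pointer is on the orange length mark and, holding it there, slide the red cam lever fully closed against its stop. Close the lever only while the pointer is on the mark, finish with the gripper still holding the crossbar so that the leg stays on the mark (do not let go), and leave the half-log, dish, spray bottle, jar and tin where they are.

Things in the scene. Friction and masses are not known exactly. Their poses are not given: they have to be found in the camera images.
- crossbar: Blue upright plate across the leg's end: 12 mm thick (x), 170 mm long (y -50 to +120 mm), z 18 to 55 mm above the table. Origin on the table under the leg's centre line, mid-thickness. x points level along the leg, the way it is pulled out; y along the plate to the side where the lever opens; z up. It moves only along x, with the leg. At y above 35 mm both faces are free.
- bar_grip (a point): On the crossbar 94 mm to +y of the leg's centre line, mid-thickness, half-way up (z 36.5 mm); axes as the crossbar's. Two fingers can straddle the 12 mm plate here from above, clear of the open lever; the plate goes on 26 mm in +y. With a few mm of play the fingers can pull the leg by the plate's stand-side face and also travel along the plate in -y to push the lever.
- leg_top (a point): Point on the leg's top face 20 mm behind the crossbar's middle; axes as the crossbar's. The leg starts fully in and slides out by up to 110 mm. A spring pulls it back in with 3 to 6 N all along (plus under 1 N friction), so it returns when let go. The steel leg is 24 mm wide (crossbar y -12 to +12), top at z 44 mm; the lever's black lug on it, 33 to 67 mm behind the crossbar, spans y -14 to +32 mm, top z 50 mm.
- pointer (a point): Tip of the black pointer at the crossbar's -y end (74 mm from the leg's centre line, in line with the plate's mid-thickness); moves with the leg. Axes as the crossbar's.
- length_mark (a point): Centre of the orange clip, 10 mm wide along the leg, on the white scale strip beside the leg; it does not move. Axes parallel to the crossbar's: the pointer is on the mark when both have the same position along x (it passes a few mm above). At the start the mark is 35 to 80 mm out (+x) from the pointer.
- cam_lever (a joint): Angle of the red cam lever (rad): 0 = closed at its stop, parallel to the leg; grows opening towards crossbar +y, at most 0.7; starts 0.40 to 0.58, stays where left (about 0.2 N m, 3 to 5 N at the crossbar). A bar 10 mm wide, z 58 to 68 mm, 87 mm long from its pivot, passing over the crossbar. Closed, its outer side is at crossbar y = +23 mm; fingers pushing it in -y end there.
- lever_pivot (a point): The lever's upright pivot axis at the lever's mid-height (z 63 mm), 50 mm behind (-x of) the crossbar's middle and 18 mm to +y of the leg's centre line; red boss of 11 mm radius. Its x axis points along the lever to the free end. It moves with the leg.
- half_log: Terracotta-coloured ceramic half-log hide, 130 mm long, 120 mm wide, 65 mm high; leave alone. Origin under its middle on the table.
- dish: Frosted glass dish, 110 mm across, 35 mm high; leave alone. Origin under its middle on the table.
- spray_bottle: Plastic spray bottle with green head, 74 mm across, 205 mm high; leave alone. Origin under its middle on the table.
- supplement_jar: White plastic jar with blue cap, 64 mm across, 85 mm high; leave alone. Origin under its middle on the table.
- feed_tin: Yellow tin, 72 mm across, 70 mm high; leave alone. Origin under its middle on the table.
- stand: Lamp stand, fixed to the ledge. Origin on the table under the mouth of the aluminium sleeve (x -180 to 0, 40 mm wide, top z 54 mm); axes parallel to the crossbar's. Leg fully in: crossbar at x = 85 mm. Mast at x = -155 mm with a green lamp shade, 124 mm across, at x -155, y -95 mm; highest part 215 mm. White scale strip 10 mm high along y = -70 mm, x -15 to 220 mm.

How it is judged:
By the outcome, as a careful person would: the job done as asked, in the order asked, and still so for the second after the job is handed in, while the arm keeps its last pose, push and grip.
It also fails if it takes over 38 s, if anything falls off the work surface, if the arm or the gripper's body presses on something with over 40 N, if the wrist force passes 120 N, or if a joint passes its speed limit or range.

### The arm

A 6-joint arm with a two-finger parallel gripper is mounted at the origin on the work surface. World frame = base frame: x ahead of the robot, y to its left, z up, the work surface at z = 0. Lengths are in mm, angles in rad, forces in N, time in s.
With the tool pointing down it reaches from about 275 to 775 mm from the base axis. Payload 14.6 kg.
Tool frame: the origin (TCP) lies at the very end of the fingers, on their centre line; the grasp point (between the pads) lies 19 mm behind it; z points along the fingers, y is the line along which they close (so a half turn about z gives the same grasp; the last joint's range is limited). The gripper opens to 85 mm and grips with 20 to 120 N. Pads are 22 mm wide; open, the fingers measure 114 mm over their backs; the gripper's body (76 mm by 85 mm) begins 54 mm behind the grasp point. The pads swing forward as they close: fully open they stand 13 mm farther back than shut.
Start: joints at [1.091, 0.263, -0.048, 1.259, 0, 1.415], TCP at [167.542, 497.552, 231.278] pointing down, gripper open.
Joint ranges: [-2.65, 2.65], [-0.89, 1.7], [-1.18, 1.37], [-2.13, 2.11], [-1.35, 1.29], [-3.14, 3.14]. Speed limits (rad/s): [1.89, 1.89, 2.57, 2.79, 3.14, 3.14].

### API

Orientations are given as a unit quaternion [x, y, z, w].
In Python, from station import arm gives the robot as it stands. Calls block until the motion is done:
- arm.move_to(position, orientation): joint-space move of the TCP to a pose.
- arm.movel(position, rotation=None, v=150): straight line of the TCP; rotation=None keeps the orientation; v is the mean speed in mm/s.
- arm.move_j(angles): joint-space move.
- arm.gripper_to(opening, squeeze=None): opening from 0.0 (shut) to 1.0 (fully open); squeeze is the grip in N (None keeps the last); returns when the fingers have stopped.
- arm.sleep(seconds).
- arm.ik(position, orientation): joint angles nearest the present ones, or None.
- arm.get_obs(): the state.
- arm.capture(name): name is "scene" or "side" or "wrist"; returns the picture (400x640x3 uint8, red, green, blue); there is no depth.
- arm.get_calibration(name): a dict with "camera_matrix" (3x3 intrinsics, pixels), "world_to_cam" (4x4, takes a point from world to camera coordinates). Camera axes: x right, y down, z forward; pixel columns grow to the right and rows downward; lengths in mm; the calibration is good to about 2 mm. A picture is of the moment at which its call begins: read the wrist's pose just before it. get_calibration takes no time and is no camera call; for the wrist camera it gives the pose at the moment of the call.
A pose or a line that the arm cannot do raises arm.Unreachable and nothing moves.
- arm.finish_job(): hands the job in; it is judged then, once.
The state is a dict: "time_s": time; "joint_pos": joint angles; "joint_velocities": joint speeds; "joint_efforts": joint torques, N m; "eef_pos": TCP position; "ee_rot": TCP orientation; "contact_force": force on the tool from outside, world axes, zero at the start; "ft_torque": the same for the moment, N m; "gripper_width": opening from 0.0 (shut) to 1.0 (fully open); "grip_force": force on a finger pad.
Only numpy, scipy, OpenCV 4.12 (cv2) and the standard library are available. Lean on these libraries where they do the work, as an engineer would, in place of code of your own. Each camera call takes 0.05 s, during which the arm holds its last target. There are 200 camera calls.

## Working session

There is one attempt and no reset: what is moved stays moved. The work goes in short steps, each a Python script; the robot and the scene stay as the last script left them, time stands still between calls to the robot, and variables do not carry over. Pictures are saved under pics/ and viewed, at most 10 in all, crops included, and the job is handed in when it is done.

```bash
mkdir -p pics; ls; python3 - <<'E'
from station import arm
import cv2
for n in ("scene","side"):
    cv2.imwrite(f"pics/{n}0.png",arm.capture(n)[:,:,::-1])
    c=arm.get_calibration(n);print(n,c["camera_matrix"],c["world_to_cam"])
o=arm.get_obs();print(o["time_s"],o["eef_pos"],o["ee_rot"],o["contact_force"],o["gripper_width"])
E
```

```text
pics
scene [[380.15734328   0.         317.49496944]
 [  0.         380.15734328 200.35488286]
 [  0.           0.           1.        ]] [[-1.28933409e-02  9.99787838e-01  1.60636182e-02 -6.55675839e+00]
 [ 6.59441116e-01  2.05781648e-02 -7.51474520e-01 -2.73266822e+02]
 [-7.51645645e-01  9.03993168e-04 -6.59566529e-01  1.58153438e+03]
 [ 0.00000000e+00  0.00000000e+00  0.00000000e+00  1.00000000e+00]]
side [[388.18812205   0.         314.13406528]
 [  0.         388.18812205 191.97309384]
 [  0.           0.           1.        ]] [[ 9.98989983e-01 -4.46259645e-02  5.24754814e-03 -5.34197480e+02]
 [-2.14119378e-02 -5.75459681e-01 -8.17549805e-01  7.70691276e+01]
 [ 3.95037010e-02  8.16611706e-01 -5.75833986e-01  1.10542843e+03]
 [ 0.00000000e+00  0.00000000e+00  0.00000000e+00  1.00000000e+00]]
0.1 [167.43377445 497.31941276 230.86607637] [ 1.61708075e-01  9.86838520e-01 -4.59709496e-04 -1.49560785e-04] [ 0.12586064 -0.08012369  0.61829645] 1.0003089697390242
```

View pics/scene0.png

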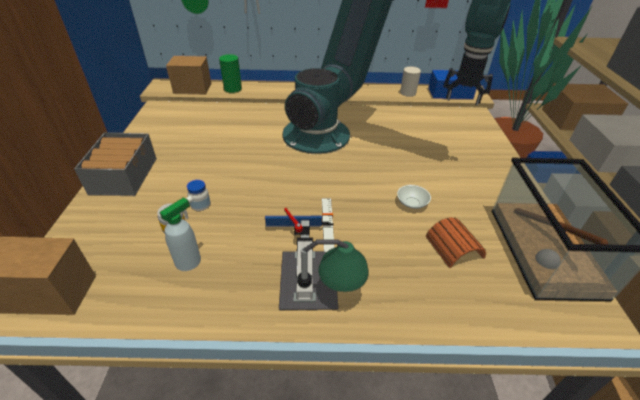

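View pics/side0.png

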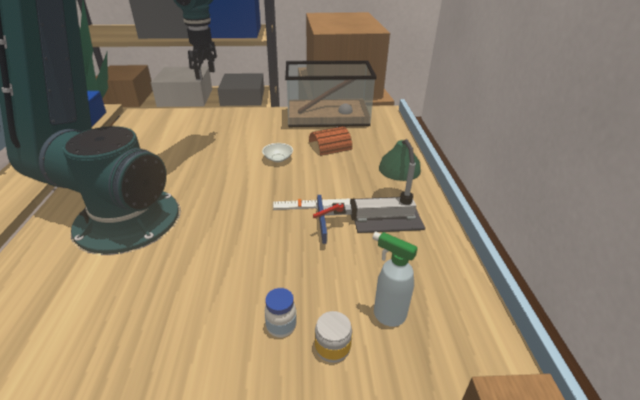

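The stand lies ahead of the robot with the leg pointing towards it. In the scene picture the blue bar runs from about (265,222) to (332,220), with the red lever at (292,218). In the side picture the bar is at about (321,220) and the strip at (275-350,204). I'll enlarge both.

```bash
python3 - <<'E'
import cv2,numpy as np
a=cv2.imread("pics/scene0.png")[190:310,255:375];b=cv2.imread("pics/side0.png")[180:250,265:435]
a=cv2.resize(a,None,fx=5,fy=5,interpolation=cv2.INTER_CUBIC)[:300,:]
b=cv2.resize(b,None,fx=4,fy=4,interpolation=cv2.INTER_CUBIC)
c=np.zeros((580,680,3),np.uint8);c[:300,:600]=a;c[300:580,:680]=b
cv2.imwrite("pics/crop0.png",c)
E
```

```text
(no output)
```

View pics/crop0.png

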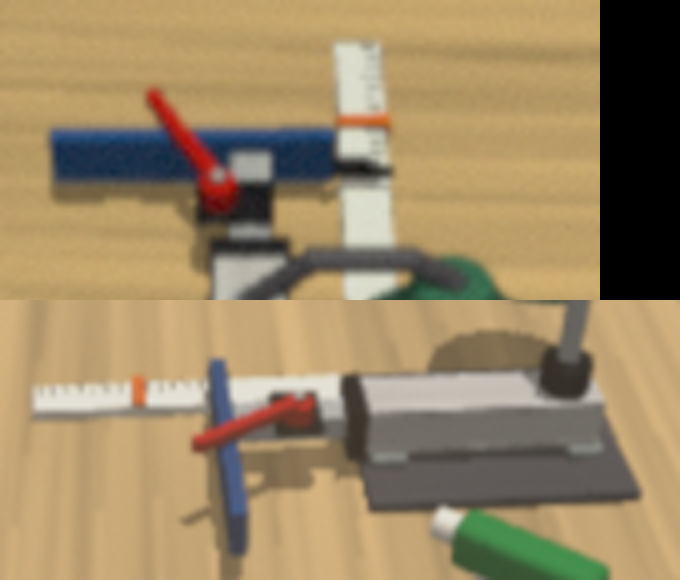

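The crops show these features:
- **Scene crop:** bar corners (50,128), (50,182) and (335,128), pointer tip (390,171), mark (363,121), lever tip (152,92) and boss (218,178).
- **Side crop:** mark (139,391), bar ends (217,360) and (238,552), boss (298,408) and lever tip (195,444).

Next I'll fit the stand pose, mark and lever angle to both views.

```bash
cat >geo.py <<'E'
import numpy as np
from scipy.optimize import least_squares
def project(cal,p):
    q=cal["world_to_cam"]@np.append(p,1); u=cal["camera_matrix"]@q[:3]; return u[:2]/u[2]
def S2W(s,p):  # stand pose (X,Y,yaw), stand point -> world
    c,n=np.cos(s[2]),np.sin(s[2]); return np.array([s[0]+c*p[0]-n*p[1],s[1]+n*p[0]+c*p[1],p[2]])
E
python3 - <<'E'
from station import arm
from geo import *
cal={n:arm.get_calibration(n) for n in("scene","side")}
sc=lambda x,y:(255+x/5-.4,190+y/5-.4); sd=lambda x,y:(265+x/4-.4,180+(y-300)/4-.4)
L=lambda a,z:(35+87*np.cos(a),18+87*np.sin(a),z)
def obs(m,a): return [
("scene",sc(50,128),(91,120,55)),("scene",sc(50,182),(79,120,18)),("scene",sc(335,128),(91,-50,55)),
("scene",sc(391,171),(85,-74,14)),("scene",sc(218,178),(35,18,68)),("scene",sc(152,92),L(a,65)),
("scene",sc(356,42),(220,-70,10)),("scene",sc(363,121),(m,-70,11)),
("side",sd(217,360),(85,-50,55)),("side",sd(238,552),(85,120,18)),("side",sd(298,408),(35,18,66)),
("side",sd(195,444),L(a,63)),("side",sd(139,391),(m,-70,8)),("side",sd(33,402),(220,-70,5))]
f=lambda v:np.concatenate([project(cal[n],S2W(v,p))-q for n,q,p in obs(v[3],v[4])])
r=least_squares(f,[600,0,3.14,140,.5],x_scale=[100,100,.1,50,.1],loss="soft_l1")
print(r.x,"mark-pointer",r.x[3]-85);print(f(r.x).reshape(-1,2).round(1))
print("grip",S2W(r.x,(85,94,36.5)))
E
```

```text
[ 6.35338331e+02 -2.19187510e+01  3.17137599e+00  1.41343275e+02
  5.10482486e-01] mark-pointer 56.343274701434495
[[ 0.1 -0.2]
 [ 0.7  0.7]
 [ 0.1 -0.2]
 [-3.5  2.3]
 [ 0.3  0. ]
 [-0.1  0.1]
 [ 0.6  0.1]
 [ 0.1  0.4]
 [-0.1 -0.7]
 [ 0.   1.3]
 [ 0.1 -2.2]
 [-0.8  0.6]
 [-0.2  1.3]
 [-0.2  0.4]]
grip [ 553.17524738 -118.40827252   36.5       ]
```

The fit is good, within about 1 px: mark about 56 mm out and lever about 0.51 rad, both inside the stated ranges. Next I'll hover over the grip point and take a close look.

```bash
cat >>geo.py <<'E'
def quat(th): # tool down, tool y (closing line) at world angle th
    f=(th+np.pi/2)/2; return [np.cos(f),np.sin(f),0,0]
E
python3 - <<'E'
from station import arm
from geo import *
import cv2
s=[635.34,-21.92,3.1714]
g=S2W(s,(85,94,130.))
best=min(((abs(j[5]),th,j) for th in(s[2],s[2]-np.pi) if (j:=arm.ik(g,quat(th))) is not None),key=lambda t:t[0])
print(best)
arm.move_to(g,quat(best[1])); arm.gripper_to(0.4,30)
o=arm.get_obs();print(o["time_s"],o["eef_pos"],o["contact_force"],o["gripper_width"])
c=arm.get_calibration("wrist");print(c)
cv2.imwrite("pics/w1.png",arm.capture("wrist")[:,:,::-1])
E
```

```text
(np.float64(1.1860812377642933), 0.029807346410207103, array([-0.35490774,  0.38039544, -0.15419905,  1.03620184,  0.        ,
        1.18608124]))
3.2417 [ 553.17542075 -118.39353018  129.99468564] [ 0.02904722 -0.64575305  0.05286859] 0.40417761102745453
{'camera_matrix': array([[281.01005622,   0.        , 321.36703787],
       [  0.        , 281.01005622, 203.02074772],
       [  0.        ,   0.        ,   1.        ]]), 'world_to_cam': array([[ 9.99554907e-01,  2.98317590e-02, -2.30960900e-04,
        -5.49696509e+02],
       [ 2.88791762e-02, -9.65637632e-01,  2.58282708e-01,
        -1.36296291e+02],
       [ 7.48200296e-03, -2.58174418e-01, -9.66069350e-01,
         2.44444140e+02],
       [ 0.00000000e+00,  0.00000000e+00,  0.00000000e+00,
         1.00000000e+00]])}
```

View pics/w1.png

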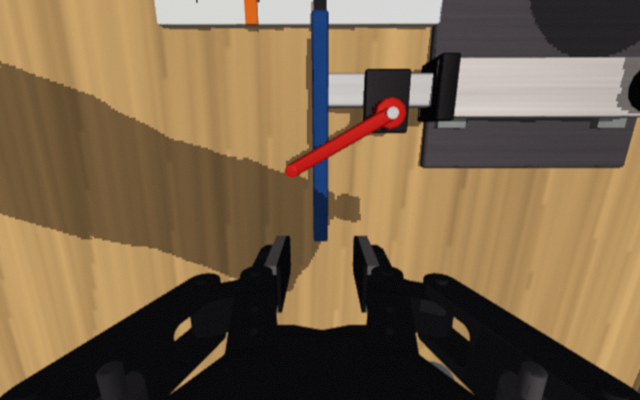

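The wrist view is clear: bar top at columns 313–328 with its end at row 241, and the pointer base at (320,5). The boss is at (392,113), the lever tip at (290,171), the mark at (252,22), and the strip's near corners at (157,26) and (441,26). I'll refit from this view.

```bash
python3 - <<'E'
from station import arm
from geo import *
c=arm.get_calibration("wrist")
L=lambda a,z:(35+87*np.cos(a),18+87*np.sin(a),z)
def obs(v):
    m,a,w=v[3:]
    return [((320.5,241),(85,120,55)),((320,11),(85,-50,55)),((392.5,113),(35,18,69)),((290,171),L(a,66)),
    ((157,25),(220,-70+w,6)),((441,25),(-15,-70+w,6)),((252,22),(m,-70+w,9))]
f=lambda v:np.concatenate([project(c,S2W(v,p))-q for q,p in obs(v)])
r=least_squares(f,[635,-22,3.17,141,.5,5],x_scale=[100,100,.1,50,.1,5])
print(r.x,r.x[3]-85);print(f(r.x).reshape(-1,2).round(1));print(S2W(r.x,(85,94,36.5)))
print(arm.get_obs()["eef_pos"])
E
```

```text
[ 6.35268702e+02 -2.15158426e+01  3.17434381e+00  1.41694511e+02
  5.06828061e-01  1.42039040e+01] 56.694510836728256
[[ 0.9  2.1]
 [ 0.6 -3.1]
 [ 1.3 -0.2]
 [-4.3  2.6]
 [ 2.1 -0.3]
 [-0.4 -1.2]
 [ 0.   1.1]]
[ 553.39234321 -118.24878386   36.5       ]
[ 553.17412656 -118.40249916  129.99081257]
```

```bash
cat >>geo.py <<'E'
s=[635.3,-21.7,3.1729]; Q=quat(s[2]-np.pi); MARK=141.5
E
python3 - <<'E'
from station import arm
from geo import *
import cv2
def st(t):
    o=arm.get_obs();p=o["eef_pos"]-S2W(s,(0,0,0));u=np.array([np.cos(s[2]),np.sin(s[2])]);F=o["contact_force"]
    print(t,round(o["time_s"],2),"x",p[:2]@u,"y",p[1]*u[0]-p[0]*u[1],"z",p[2],"Fx",F[:2]@u,"Fy",F[1]*u[0]-F[0]*u[1],"Fz",F[2],"w",o["gripper_width"],o["grip_force"])
arm.movel(S2W(s,(85,94,19.)),Q,v=120);st("down")
arm.gripper_to(0.0,25);st("grip")
arm.movel(S2W(s,(MARK,94,19.)),Q,v=60);st("pulled")
for n in("scene","side","wrist"): cv2.imwrite(f"pics/{n}2.png",arm.capture(n)[:,:,::-1])
a=cv2.resize(cv2.imread("pics/scene2.png")[190:250,255:375],None,fx=5,fy=5,interpolation=cv2.INTER_CUBIC)
b=cv2.resize(cv2.imread("pics/side2.png")[180:250,265:435],None,fx=4,fy=4,interpolation=cv2.INTER_CUBIC)
c=np.zeros((580,680,3),np.uint8);c[:300,:600]=a;c[300:580,:680]=b
cv2.imwrite("pics/crop2.png",c)
E
```

```text
down 4.37 x 84.60812614398303 y 94.15624961435029 z 19.61379087235679 Fx -0.026021490676440107 Fy 0.32346622631998495 Fz -0.10048363476218325 w 0.3954447105616757 0.0
grip 4.68 x 86.03330065135822 y 94.14390651462328 z 19.64659748255338 Fx 9.203395393100143 Fy 1.1035781983141328 Fz 11.662171765059949 w 0.1365973984127442 28.20416271686554
pulled 5.78 x 140.64208210459606 y 94.17214279442719 z 19.663819371904065 Fx -3.6275369068361596 Fy -2.609462605633825 Fz 8.519678219065524 w 0.13643312421007198 28.054425716400146
```

View pics/crop2.png

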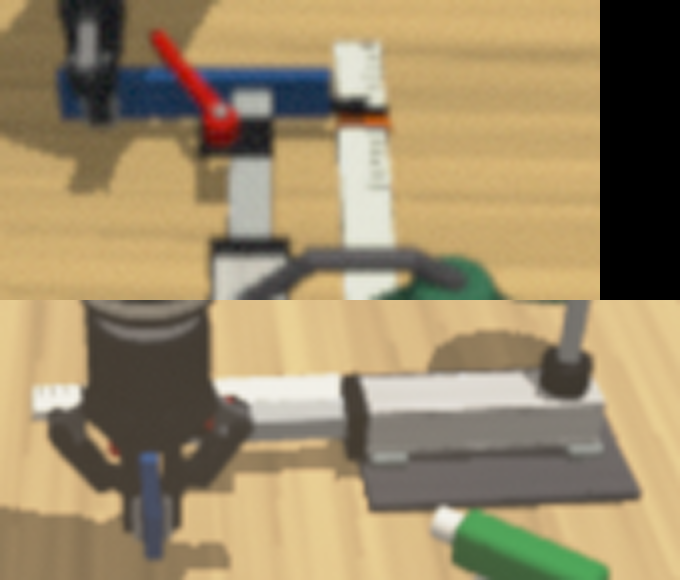

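View pics/wrist2.png

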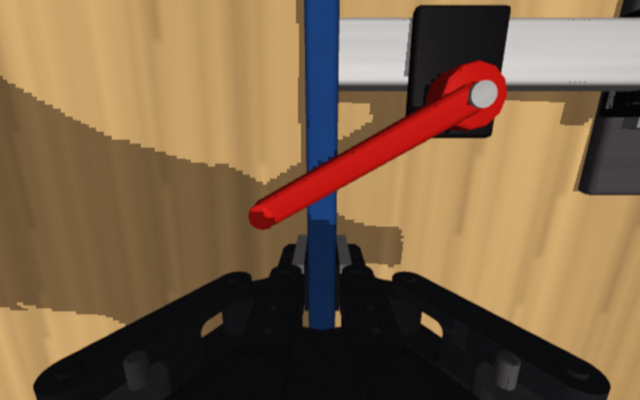

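The leg is out near the mark. In the scene crop the pointer is at row ~105 and the mark at row ~121; the offset should be parallax, since the pointer sits higher. The side view is blocked by the gripper. I'll check the extension in the two scene pictures to sub-pixel level.

```bash
python3 - <<'E'
from station import arm
from geo import *
import cv2
c=arm.get_calibration("scene")
P=lambda x,y,z:project(c,S2W(s,(x,y,z)))
for n in(0,2):
    I=cv2.imread(f"pics/scene{n}.png").astype(float)
    g=I.sum(2)[200:240,322:336]; r0=(P(85 if n==0 else 140,-74,20)[1])
    rows=np.arange(200,240)[:,None]; cols=np.arange(322,336)[None]
    W=np.clip(300-g,0,None)*(abs(rows-r0)<7)*(cols>=323)*(cols<=329)
    print(n,"pointer row",(W*rows).sum()/W.sum(),"col",(W*cols).sum()/W.sum())
    O=np.clip(I[200:240,322:336,2]-I[200:240,322:336,0]-110,0,None)
    print("  orange row",(O*rows).sum()/O.sum(),(O*cols).sum()/O.sum())
    B=I[195:240,290:318,0]-I[195:240,290:318,2]; m=B.mean(1); print("  blue rows",np.where(m>30)[0]+195, m[np.where(m>30)[0]].round())
for x in(85,140.6,141.6,142.6): print(x,[P(x,-66,z)[1].round(2) for z in(6,11,18,22,26)],P(x+6,-35,55)[1].round(2),P(x-6,-35,18)[1].round(2))
E
```

```text
0 pointer row 223.3761360304896 col 325.83494576370566
  orange row 213.75802997858673 328.3254817987152
  blue rows [217] [39.]
2 pointer row 211.6851851851852 col 325.5482026143791
  orange row 213.78680203045684 330.1218274111675
  blue rows [205] [41.]
85 [np.float64(227.96), np.float64(226.81), np.float64(225.19), np.float64(224.26), np.float64(223.32)] 215.02 226.61
140.6 [np.float64(215.45), np.float64(214.31), np.float64(212.7), np.float64(211.77), np.float64(210.84)] 202.67 214.01
141.6 [np.float64(215.24), np.float64(214.09), np.float64(212.48), np.float64(211.55), np.float64(210.62)] 202.45 213.79
142.6 [np.float64(215.02), np.float64(213.88), np.float64(212.26), np.float64(211.34), np.float64(210.4)] 202.24 213.57
```

Kinematics and the views agree on about 56.5 mm of extension, so I need 1–2 mm more. I'll loosen slightly, then slide along the plate to push the lever with force watch, then grip again.

```bash
cat >>geo.py <<'E'
u=np.array([np.cos(s[2]),np.sin(s[2])])
def st(arm,t):
    o=arm.get_obs();p=o["eef_pos"]-S2W(s,(0,0,0));F=o["contact_force"]
    r=dict(T=o["time_s"],x=p[:2]@u,y=p[1]*u[0]-p[0]*u[1],z=p[2],Fx=F[:2]@u,Fy=F[1]*u[0]-F[0]*u[1],Fz=F[2],w=o["gripper_width"],g=o["grip_force"])
    print(t,{k:round(float(v),2 if k!="w" else 4) for k,v in r.items()}); return r
E
python3 - <<'E'
from station import arm
from geo import *
import cv2
X=144.3
arm.movel(S2W(s,(X,94,19.)),Q,v=40);st(arm,"over")
arm.gripper_to(0.165,25);r=st(arm,"loose")
f0=r["Fy"]
for y in list(range(88,41,-6))+list(range(40,27,-1)):
    arm.movel(S2W(s,(X,y,19.)),Q,v=50); r=st(arm,y)
    if abs(r["Fy"]-f0)>14 or abs(r["Fx"])>25: break
for n in("scene","wrist"): cv2.imwrite(f"pics/{n}3.png",arm.capture(n)[:,:,::-1])
E
```

```text
over {'T': 6.17, 'x': 143.42, 'y': 94.17, 'z': 19.64, 'Fx': -4.06, 'Fy': -1.91, 'Fz': 8.11, 'w': 0.1362, 'g': 28.06}
loose {'T': 6.39, 'x': 143.64, 'y': 94.22, 'z': 19.27, 'Fx': -5.67, 'Fy': -0.46, 'Fz': 4.14, 'w': 0.165, 'g': 2.52}
88 {'T': 6.66, 'x': 144.02, 'y': 87.82, 'z': 19.03, 'Fx': -4.99, 'Fy': -1.73, 'Fz': 2.21, 'w': 0.1645, 'g': 2.5}
82 {'T': 6.92, 'x': 144.2, 'y': 81.7, 'z': 18.95, 'Fx': -4.65, 'Fy': -2.82, 'Fz': 1.15, 'w': 0.1642, 'g': 2.52}
76 {'T': 7.19, 'x': 144.21, 'y': 75.82, 'z': 18.97, 'Fx': -4.58, 'Fy': -1.6, 'Fz': 1.14, 'w': 0.1645, 'g': 2.22}
70 {'T': 7.46, 'x': 144.16, 'y': 69.99, 'z': 19.03, 'Fx': -5.97, 'Fy': -0.65, 'Fz': 2.31, 'w': 0.1636, 'g': 1.93}
64 {'T': 7.72, 'x': 144.09, 'y': 64.23, 'z': 19.06, 'Fx': -4.3, 'Fy': 1.01, 'Fz': 1.58, 'w': 0.1614, 'g': 2.92}
58 {'T': 7.99, 'x': 144.08, 'y': 58.28, 'z': 19.09, 'Fx': -4.47, 'Fy': 1.26, 'Fz': 1.3, 'w': 0.1658, 'g': 2.98}
52 {'T': 8.26, 'x': 144.13, 'y': 52.09, 'z': 19.09, 'Fx': -4.22, 'Fy': 0.63, 'Fz': 1.52, 'w': 0.166, 'g': 2.49}
46 {'T': 8.53, 'x': 144.17, 'y': 46.07, 'z': 19.05, 'Fx': -5.09, 'Fy': 0.85, 'Fz': 2.33, 'w': 0.165, 'g': 2.95}
40 {'T': 8.79, 'x': 144.21, 'y': 40.06, 'z': 19.04, 'Fx': -4.99, 'Fy': 0.99, 'Fz': 2.13, 'w': 0.1672, 'g': 2.42}
39 {'T': 9.04, 'x': 144.21, 'y': 39.4, 'z': 19.03, 'Fx': -4.93, 'Fy': 2.9, 'Fz': 1.31, 'w': 0.1659, 'g': 2.53}
38 {'T': 9.29, 'x': 144.18, 'y': 38.55, 'z': 19.04, 'Fx': -5.23, 'Fy': 4.16, 'Fz': 0.75, 'w': 0.1664, 'g': 2.37}
37 {'T': 9.54, 'x': 144.19, 'y': 37.61, 'z': 19.02, 'Fx': -4.65, 'Fy': 4.72, 'Fz': 0.76, 'w': 0.1652, 'g': 2.65}
36 {'T': 9.79, 'x': 144.15, 'y': 36.95, 'z': 19.03, 'Fx': -3.42, 'Fy': 7.97, 'Fz': -0.42, 'w': 0.1677, 'g': 2.74}
35 {'T': 10.04, 'x': 143.99, 'y': 36.8, 'z': 19.08, 'Fx': -3.97, 'Fy': 15.28, 'Fz': -1.84, 'w': 0.1642, 'g': 3.17}
```

View pics/wrist3.png

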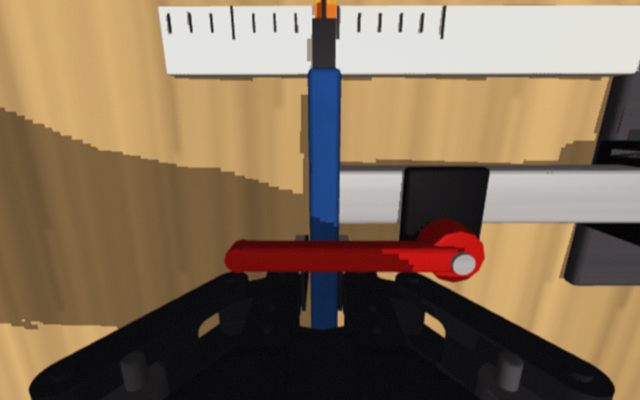

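The pointer now lies over the orange clip: clip columns ~315–338, pointer ~324, at the top of the picture. The lever lies parallel to the leg at its stop (force jump to 15 N at y=36.8). I'll measure the pointer offset, close the grip and trim x.

```bash
cat >>geo.py <<'E'
def off(I): # RGB wrist picture -> orange centre col, pointer centre col
    I=I.astype(float); R=I[0:19,290:360]
    cols=np.where(((R[...,0]-R[...,2])>110).any(0))[0]+290
    D=np.where((I[25:60,295:355].sum(2)<200).mean(0)>.7)[0]+295
    t=np.where((I[0:12,295:355].sum(2)<220).mean(0)>.5)[0]+295
    print("orange",cols.min(),cols.max(),"ptr base",D.min(),D.max(),"tip",t.min() if len(t) else None,t.max() if len(t) else None)
E
python3 - <<'E'
from station import arm
from geo import *
import cv2
off(arm.capture("wrist"))
arm.gripper_to(0.0,25);st(arm,"grip");off(arm.capture("wrist"))
arm.movel(S2W(s,(142.2,35,19.)),Q,v=20);arm.sleep(.3);st(arm,"trim")
I=arm.capture("wrist");off(I);cv2.imwrite("pics/wrist4.png",I[:,:,::-1])
cv2.imwrite("pics/crop4.png",cv2.resize(I[0:300,200:500,::-1],None,fx=2,fy=2,interpolation=cv2.INTER_CUBIC))
E
```

```text
orange 314 336 ptr base 313 334 tip 321 325
grip {'T': 10.41, 'x': 143.87, 'y': 36.78, 'z': 19.13, 'Fx': -4.52, 'Fy': 15.8, 'Fz': -0.85, 'w': 0.1355, 'g': 24.61}
orange 313 336 ptr base 310 332 tip 318 322
trim {'T': 11.02, 'x': 141.7, 'y': 36.8, 'z': 19.12, 'Fx': -5.12, 'Fy': 13.81, 'Fz': -0.65, 'w': 0.1383, 'g': 24.64}
orange 309 331 ptr base 310 331 tip 318 323
```

View pics/crop4.png

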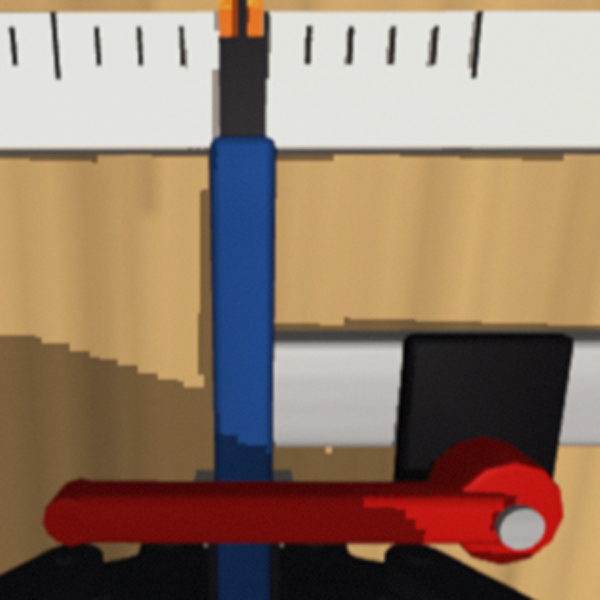

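The pointer is centred on the clip (clip columns 309–331, tip 318–323) and the grip is closed. Last check is the lever angle before handing in.

```bash
python3 - <<'E'
from station import arm
from geo import *
import cv2
I=cv2.imread("pics/wrist4.png").astype(int); c=arm.get_calibration("wrist")
M=(I[...,2]>80)&(I[...,1]<40)&(I[...,0]<40)
for col in(240,270,300,340,370):
    r=np.where(M[:,col])[0]; print(col,r.min(),r.max())
for a in(0,.03,.06):
    for z in (68,58): print(a,z,[[project(c,S2W(s,(92+d*np.cos(a)-h*np.sin(a),18+d*np.sin(a)+h*np.cos(a),z))).round(1).tolist() for d in(20,80)] for h in(-5,5)])
E
```

```text
240 248 270
270 248 271
300 248 270
340 247 270
370 248 270
0 68 [[[403.7, 251.8], [235.4, 252.0]], [[401.7, 276.9], [237.7, 277.1]]]
0 58 [[[396.5, 240.8], [243.0, 241.0]], [[394.8, 264.0], [244.8, 264.2]]]
0.03 68 [[[403.2, 253.3], [235.7, 258.2]], [[402.0, 278.4], [238.7, 283.0]]]
0.03 58 [[[396.0, 242.2], [243.1, 246.7]], [[395.1, 265.4], [245.7, 269.6]]]
0.06 68 [[[402.7, 254.9], [236.1, 264.2]], [[402.4, 279.8], [239.9, 288.7]]]
0.06 58 [[[395.6, 243.6], [243.5, 252.3]], [[395.4, 266.7], [246.8, 275.0]]]
```

The lever edges are level to within 1 px, so its angle is about 0 rad at the stop. I'm handing in.

```bash
python3 - <<'E'
from station import arm
from geo import *
st(arm,"end");print(arm.finish_job())
E
```

```text
end {'T': 11.07, 'x': 141.73, 'y': 36.76, 'z': 19.12, 'Fx': -4.7, 'Fy': 14.63, 'Fz': -1.3, 'w': 0.1392, 'g': 24.64}
the job is handed in; nothing more can be done
None
```

The job is handed in at 11.1 s: the pointer is centred on the orange mark, the cam lever is fully closed against its stop, the gripper still holds the crossbar, and the arm never went near the other objects.

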